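# Make up the pasta and breakfast caddies from the pantry stock

## Task

Make up two kits from the stock on the pantry counter: for the pasta supper, put the red-lidded sauce jar in the wide compartment of the teal caddy and the green-lidded herb jar and the wooden pepper mill in its two narrow compartments, one in each; for breakfast, put the yellow-lidded cocoa tin in the wide compartment of the white caddy and the honey jar in either of its narrow ones. Set everything down upright on the caddy floor without dropping it or tipping it over, and leave the blue tin, the orange-lidded paprika jar and the soup can standing where they are.

Things in the scene. Friction and masses are not known exactly. Their poses are not given: they have to be found in the camera images.
- teal_caddy: Teal (blue-green) open divided caddy, 236 mm long (x), 100 mm wide (y), walls 35 mm high, 4 mm thick, floor top 4 mm above the origin at the centre of its underside; it cannot be moved. Three compartments in a row along x, at y = 0, each 92 mm in y: the wide one (92 mm in x) centred at x = -68 mm, the narrow ones (64 mm in x) at +14 and +82 mm.
- white_caddy: White open divided caddy, 236 mm long (x), 100 mm wide (y), walls 35 mm high, 4 mm thick, floor top 4 mm above the origin at the centre of its underside; it cannot be moved. Three compartments in a row along x, at y = 0, each 92 mm in y: the wide one (92 mm in x) centred at x = -68 mm, the narrow ones (64 mm in x) at +14 and +82 mm.
- sauce_jar: Pasta sauce jar with dark red contents, cream label and bright red lid: round, 66 mm in diameter, 105 mm high (lid: top 15 mm, 62 mm across), about 0.42 kg. Origin: centre of its underside, z up; it stands upright on the counter.
- herb_jar: Small jar of dried herbs, dull green with paper label and bright green lid: round, 44 mm in diameter, 95 mm high (lid: top 20 mm, 42 mm across), about 0.1 kg. Origin: centre of its underside, z up; it stands upright on the counter.
- pepper_mill: Dark wooden pepper mill with a small steel button on top: round, foot 48 mm in diameter, waist 38 mm at 60 mm height, straight head 44 mm in diameter from 68 to 92 mm height, 106 mm high in all, about 0.15 kg. Origin: centre of its underside, z up; it stands upright on the counter.
- cocoa_tin: Dark brown cocoa tin with cream band and yellow lid: round, 66 mm in diameter, 100 mm high (lid: top 12 mm, 65 mm across), about 0.3 kg. Origin: centre of its underside, z up; it stands upright on the counter.
- honey_jar: Small amber-yellow honey jar with white lid: round, 48 mm in diameter, 90 mm high (lid: top 14 mm, 45 mm across), about 0.2 kg. Origin: centre of its underside, z up; it stands upright on the counter.
- blue_tin: Blue tin with blue lid and cream band, round, 66 mm in diameter, 100 mm high. Stays in stock. Origin: centre of its underside, z up; it stands upright on the counter.
- paprika_jar: Small rust-red spice jar with orange lid, round, 44 mm in diameter, 95 mm high. Stays in stock. Origin: centre of its underside, z up; it stands upright on the counter.
- soup_can: Steel soup can with green label and bare metal top with a ring pull, round, 66 mm in diameter, 101 mm high. Stays in stock. Origin: centre of its underside, z up; it stands upright on the counter.
There are look-alikes about, which are no part of the job. What is shaped like the sauce_jar but purple is not meant.

How it is judged (in metres and radians):
At the end, for the whole second after the job is handed in: Sauce jar in the wide, herb jar and mill one in each narrow compartment of the teal caddy; cocoa tin in the wide, honey jar in a narrow one of the white caddy: on the floor within 8 mm, upright within 0.12 rad, released, at rest. Blue tin, paprika jar and soup can upright, moved under 25 mm (x of sauce_jar in the frame of teal_caddy between -0.114 and -0.022 m and y of sauce_jar in the frame of teal_caddy between -0.046 and 0.046 m and z of sauce_jar in the frame of teal_caddy between -0.004 and 0.012 m and x of cocoa_tin in the frame of white_caddy between -0.114 and -0.022 m and y of cocoa_tin in the frame of white_caddy between -0.046 and 0.046 m and z of cocoa_tin in the frame of white_caddy between -0.004 and 0.012 m and ((x of herb_jar in the frame of teal_caddy between -0.018 and 0.046 m and y of herb_jar in the frame of teal_caddy between -0.046 and 0.046 m and z of herb_jar in the frame of teal_caddy between -0.004 and 0.012 m and x of pepper_mill in the frame of teal_caddy between 0.05 and 0.114 m and y of pepper_mill in the frame of teal_caddy between -0.046 and 0.046 m and z of pepper_mill in the frame of teal_caddy between -0.004 and 0.012 m) or (x of herb_jar in the frame of teal_caddy between 0.05 and 0.114 m and y of herb_jar in the frame of teal_caddy between -0.046 and 0.046 m and z of herb_jar in the frame of teal_caddy between -0.004 and 0.012 m and x of pepper_mill in the frame of teal_caddy between -0.018 and 0.046 m and y of pepper_mill in the frame of teal_caddy between -0.046 and 0.046 m and z of pepper_mill in the frame of teal_caddy between -0.004 and 0.012 m)) and ((x of honey_jar in the frame of white_caddy between -0.018 and 0.046 m and y of honey_jar in the frame of white_caddy between -0.046 and 0.046 m and z of honey_jar in the frame of white_caddy between -0.004 and 0.012 m) or (x of honey_jar in the frame of white_caddy between 0.05 and 0.114 m and y of honey_jar in the frame of white_caddy between -0.046 and 0.046 m and z of honey_jar in the frame of white_caddy between -0.004 and 0.012 m)) and angle between each of sauce_jar, herb_jar, pepper_mill, cocoa_tin, honey_jar, blue_tin, paprika_jar, soup_can's own z axis and vertical below 0.12 rad and linear speed of each of sauce_jar, herb_jar, pepper_mill, cocoa_tin, honey_jar below 0.02 m/s and angular speed of each of sauce_jar, herb_jar, pepper_mill, cocoa_tin, honey_jar below 0.2 rad/s and contact force between the fingers and sauce_jar below 0.1 N and contact force between the fingers and herb_jar below 0.1 N and contact force between the fingers and pepper_mill below 0.1 N and contact force between the fingers and cocoa_tin below 0.1 N and contact force between the fingers and honey_jar below 0.1 N and distance of each of blue_tin, paprika_jar, soup_can from where it was at the start of the episode below 0.025 m); the robot touches nothing.
It fails at once if a thing for the kits is let go more than 30 mm above where it should stand (dropped) ((height (world z) of sauce_jar above 0.036 m and contact force between the fingers and sauce_jar below 0.05 N) or (height (world z) of herb_jar above 0.036 m and contact force between the fingers and herb_jar below 0.05 N) or (height (world z) of pepper_mill above 0.036 m and contact force between the fingers and pepper_mill below 0.05 N) or (height (world z) of cocoa_tin above 0.036 m and contact force between the fingers and cocoa_tin below 0.05 N) or (height (world z) of honey_jar above 0.036 m and contact force between the fingers and honey_jar below 0.05 N)).
It fails at once if a thing for the kits is tipped over (angle between any of sauce_jar, herb_jar, pepper_mill, cocoa_tin, honey_jar's own z axis and vertical above 0.8 rad).
It fails at once if the blue tin, paprika jar or soup can, which stay in stock, is shifted more than 25 mm or knocked over (distance of any of blue_tin, paprika_jar, soup_can from where it was at the start of the episode above 0.025 m or angle between any of blue_tin, paprika_jar, soup_can's own z axis and vertical above 0.5 rad).
It also fails if it takes over 128 s, if anything falls off the work surface, if the arm or the gripper's body presses on something with over 40 N, if the wrist force passes 120 N, or if a joint passes its speed limit or range.

## Robot

A 7-joint arm with a two-finger parallel gripper is mounted at the origin on the work surface. World frame = base frame: x ahead of the robot, y to its left, z up, the work surface at z = 0. Lengths are in m, angles in degrees, forces in N, time in s.
With the tool pointing down it reaches from about 0.425 to 1.025 m from the base axis. Payload 9.4 kg.
Tool frame: the origin (TCP) lies between the finger pads; the fingertips stand 19 mm ahead of it and the grasp point (between the pads) is the TCP; z points along the fingers, y is the line along which they close (so a half turn about z gives the same grasp; the last joint's range is limited). The gripper opens to 85 mm and grips with 20 to 120 N. Pads are 22 mm wide; open, the fingers measure 114 mm over their backs; the gripper's body (76 mm by 85 mm) begins 54 mm behind the grasp point. The pads swing forward as they close: fully open they stand 13 mm farther back than shut.
Start: joints at [-69.941, 34.337, -0.143, 91.639, 0.103, 54.024, -4.572], TCP at [0.3, 0.66, 0.25] pointing down, gripper open.
Joint ranges: [-147.43, 147.43], [-19.82, 112.94], [-74.19, 73.91], [6.32, 146.72], [-59.91, 239.91], [6.04, 106.73], [-150.56, 150.56]. Speed limits (degrees/s): [127.2, 127.2, 172.46, 172.46, 180, 180, 180].

## Interface

Orientations are given as [roll, pitch, yaw] about the fixed x, y, z axes, in that order (R = Rz(yaw) Ry(pitch) Rx(roll)).
In Python, from workcell import r, read_camera, job_done, recognise, masks_of gives the robot as it stands.
- The arm moves only by the tool step_arm, never from a script. Its argument "deltas" is a list of rows, each a list of 3 entries, a list of its own where there are three numbers: the finger opening in mm, from 0 to 85.4, then the shift along the tool's x, y, z in mm, then the turn about the tool's z in degrees. A call has 1 to 20 rows; each row is the pose to reach, as a shift and turn from the pose commanded when the call began, along the tool's axes at that moment; what a row does not reach only later rows make up. A row lasts 1/12 s, in which the tool goes at most 41.7 mm and 7.16 degrees, less where a joint would pass 70% of its speed; a pose out of reach is approached as far as the arm can. A call with a gripper value outside its range is refused whole. The fingers move at their own pace and stop on an object; "grip_force" is the grip in N (left out, the last holds). Time passes only in rows, so rows that repeat a pose let the fingers close. It gives the time, the measured TCP pose, the force, the opening and the grip force at its end, in the units of the state.
- r.observe(): the state, without advancing time (a new reading comes with each control period).
- read_camera(name): name is "scene" or "side" or "wrist"; returns a dict with "frame" (480x640x3 uint8, blue, green, red), "depth" (480x640 float32, m along the optical axis (not along the pixel's ray), 0 where there is no reading), "intrinsics" (3x3 intrinsics, pixels), "R" (3x3) and "t" (3): a world point X has camera coordinates R X + t; the wrist camera has in their place "mount" (4x4, takes a point from camera to tool coordinates, whose origin is the TCP and whose axes are the flange's). Camera axes: x right, y down, z forward; pixel columns grow to the right and rows downward; lengths in m; the calibration is good to about 2 mm. A picture is of the moment at which its call begins: read the wrist's pose just before it.
- job_done(): hands the job in; it is judged then, once.
Trained networks look in the newest picture that a camera, given by its name, has taken for a name from the list of things; names that differ only in an ending like _2 or _b are one class to them, and where a whole thing is asked for, a point or a joint stands for the part that bears it (a point fixed in the world has none). Each returns a list of dicts, best first, with "p" (0 to 1); they miss things now and then, are a little off and sometimes report something else, mostly with a low value. They report only what shows in the picture. A call takes as long as a camera call. They do not tell look-alikes from the thing itself.
- recognise(camera, label): "location" ([x, y, z] in m, in world coordinates, good to about 4 mm: the middle of the surface that is visible of it).
- masks_of(camera, label): "mask" (480x640 bool, what is visible of it).
The state is a dict: "time_s": time; "joint_positions": joint angles; "joint_velocities": joint speeds; "tau": joint torques, N m; "eef_pos": TCP position; "tcp_rot": TCP orientation; "ft_force": force on the tool from outside, world axes, zero at the start; "ft_torque": the same for the moment, N m; "gripper_width": finger opening in m; "grasp_force": force on a finger pad.
Only numpy, scipy, OpenCV 4.12 (cv2) and the standard library are available. Lean on these libraries where they do the work, as an engineer would, in place of code of your own. Each camera call takes 0.05 s, during which the arm holds its last target. There are 200 camera calls.

## Working session

There is one attempt and no reset: what is moved stays moved. The work goes in short steps, Python scripts to look and compute and a tool call to move; the robot and the scene stay as the last step left them, time stands still between calls to the robot, and variables do not carry over. Pictures are saved under pics/ and viewed, at most 14 in all, crops included, and the job is handed in when it is done.

Besides the shell and the picture viewer there is one more tool, called after "Emit:" as name([rows], argument=value, ...), one row to a line, values as JSON. step_arm: Moves the arm, as the interface text tells. Its arguments: {"type":"object","properties":{"deltas":{"type":"array","items":{"type":"array"}},"grip_force":{"type":"number"}},"required":["deltas"]}

```bash
mkdir -p pics; ls; python3 - <<'E'
from workcell import r, read_camera
import cv2, numpy as np, pickle
print(r.observe())
for n in ("scene","side"):
    c=read_camera(n); cv2.imwrite(f"pics/{n}0.png",c["frame"]); pickle.dump(c,open(f"{n}0.pkl","wb"))
    print(n,c["intrinsics"].tolist(),(-c["R"].T@c["t"]).round(3), c["R"].round(2).tolist())
E
```

```text
pics
{'time_s': 0.0, 'joint_positions': array([-69.94099246,  34.38380799,  -0.14481406,  91.68166701,
         0.10529514,  54.02400223,  -4.57203113]), 'joint_velocities': array([-0.06994424,  0.06124964,  0.01186471, -0.05605516,  0.01518158,
       -0.06182218, -0.09619218]), 'tau': array([ 2.24787647e-03, -7.76472902e+01,  1.56580668e+00, -2.58009553e+01,
        1.22148794e-02,  8.85670306e-03, -1.49250877e-05]), 'eef_pos': array([0.29996272, 0.659542  , 0.24942153]), 'tcp_rot': array([-1.79911201e+02,  1.04452132e-02,  1.55550466e+02]), 'ft_force': array([-0.56667351,  0.01811397,  0.22259195]), 'ft_torque': array([ 0.0283131 , -0.03593912, -0.00452021]), 'grasp_force': 0.0, 'gripper_width': 0.08524406045303397}
scene [[451.33176215510326, 0.0, 321.78708119186837], [0.0, 451.33176215510326, 240.4206312180611], [0.0, 0.0, 1.0]] [ 0.966 -0.386  0.665] [[0.75, 0.66, 0.01], [0.51, -0.57, -0.64], [-0.42, 0.49, -0.77]]
side [[436.51976473224056, 0.0, 325.58111651790193], [0.0, 436.51976473224056, 243.12225186095154], [0.0, 0.0, 1.0]] [ 0.394 -0.439  0.596] [[0.87, -0.5, -0.0], [-0.37, -0.64, -0.67], [0.33, 0.59, -0.74]]
```

View pics/scene0.png

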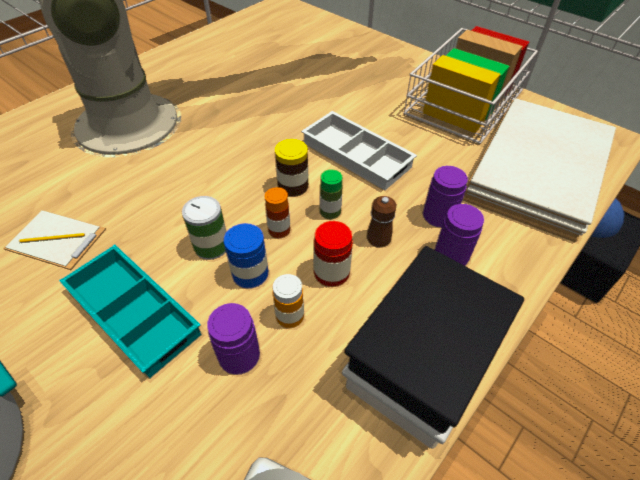

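View pics/side0.png

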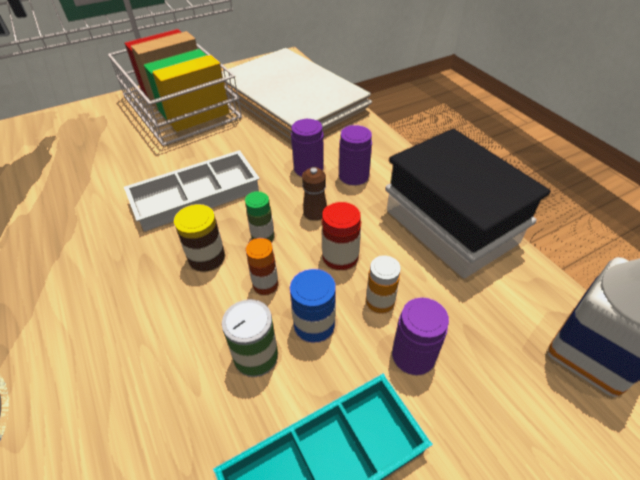

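```bash
python3 - <<'E'
from workcell import r, read_camera, recognise
import numpy as np
for cam in ("scene","side"):
    read_camera(cam)
    for n in "teal_caddy white_caddy sauce_jar herb_jar pepper_mill cocoa_tin honey_jar blue_tin paprika_jar soup_can".split():
        print(cam,n,[(round(d["p"],2),np.round(d["location"],3).tolist()) for d in recognise(cam,n)])
E
```

```text
scene teal_caddy [(0.6, [0.472, -0.299, 0.006])]
scene white_caddy [(0.91, [0.495, 0.282, 0.016])]
scene sauce_jar [(0.82, [0.812, 0.15, 0.084]), (0.72, [0.675, -0.239, 0.097]), (0.7, [0.573, -0.123, 0.084]), (0.64, [0.674, -0.026, 0.089]), (0.64, [0.74, 0.218, 0.084])]
scene herb_jar [(0.61, [0.578, 0.09, 0.067]), (0.24, [0.474, 0.091, 0.078])]
scene pepper_mill [(0.92, [0.69, 0.098, 0.062])]
scene cocoa_tin [(0.56, [0.473, 0.09, 0.078]), (0.51, [0.681, -0.136, 0.071])]
scene honey_jar [(0.84, [0.683, -0.134, 0.071])]
scene blue_tin [(0.84, [0.577, -0.118, 0.087])]
scene paprika_jar []
scene soup_can []
side teal_caddy []
side white_caddy [(0.67, [0.49, 0.294, 0.014])]
side sauce_jar [(0.76, [0.646, -0.245, 0.096]), (0.76, [0.723, 0.216, 0.075]), (0.66, [0.653, -0.023, 0.081]), (0.63, [0.795, 0.151, 0.075])]
side herb_jar [(0.6, [0.56, 0.087, 0.073]), (0.54, [0.662, -0.138, 0.069])]
side pepper_mill [(0.85, [0.666, 0.097, 0.067])]
side cocoa_tin [(0.82, [0.456, 0.088, 0.076]), (0.67, [0.651, -0.024, 0.082]), (0.37, [0.546, -0.122, 0.092])]
side honey_jar [(0.57, [0.664, -0.138, 0.071])]
side blue_tin [(0.58, [0.549, -0.124, 0.093])]
side paprika_jar [(0.8, [0.516, -0.016, 0.072])]
side soup_can [(0.85, [0.452, -0.135, 0.1])]
```

The scene picture shows the sauce jar (red lid) at (333,240). Its look-alikes are purple jars at (447,195), (460,235) and (234,338).

- **For the kits:** cocoa tin with yellow lid (292,165), herb jar with green lid (331,193), mill (382,220), honey jar with white lid (288,300).
- **Stays in stock:** blue tin (246,255), paprika jar with orange lid (278,212), soup can with metal top (205,228).
- **Caddies:** teal at (130,308), white at (357,150).

Next I measure the lid-top centres and the caddy rims from depth.

```bash
cat > h.py <<'E'
import numpy as np, cv2, pickle
def cloud(c,R=None,t=None):
    K=c["intrinsics"]; d=c["depth"]; v,u=np.indices(d.shape)
    P=np.stack([(u-K[0,2])/K[0,0]*d,(v-K[1,2])/K[1,1]*d,d],-1)
    return (P-c["t"])@c["R"], d>0      # R^T(P-t)
E
python3 - <<'E'
from h import *
H=dict(sauce=(.105,.674,-.026,.031),herb=(.095,.57,.09,.021),mill=(.09,.68,.1,.022),cocoa=(.1,.465,.095,.0325),honey=(.09,.675,-.136,.0225),
 blue=(.1,.56,-.118,.033),papr=(.095,.516,-.012,.021),soup=(.101,.452,-.125,.033),purA=(.105,.66,-.24,.031),purB=(.105,.73,.218,.031),purC=(.105,.8,.15,.031))
for cam in ("scene","side"):
    c=pickle.load(open(cam+"0.pkl","rb")); P,ok=cloud(c)
    for n,(h,x,y,rad) in H.items():
        m=ok&(np.hypot(P[...,0]-x,P[...,1]-y)<.055)&(abs(P[...,2]-h)<(.006))
        q=P[m]
        if len(q)<10: print(cam,n,len(q));continue
        (cx,cy),rr=cv2.minEnclosingCircle(q[:,:2].astype(np.float32))
        print(cam,n,len(q),"c",round(cx,3),round(cy,3),"r",round(rr,4),"want",rad,"ztop",np.percentile(q[:,2],90).round(4),"bgr",c["frame"][m].mean(0).round())
    for n,(x,y) in dict(teal=(.47,-.3),white=(.495,.285)).items():
        m=ok&(np.hypot(P[...,0]-x,P[...,1]-y)<.16)&(abs(P[...,2]-.035)<.004)
        q=P[m][:,:2].astype(np.float32)
        (cx,cy),wh,a=cv2.minAreaRect(q)
        if wh[0]<wh[1]: a+=90; wh=wh[::-1]
        ax=np.array([np.cos(np.radians(a)),np.sin(np.radians(a))]); s=(q-[cx,cy])@ax; tt=(q-[cx,cy])@[-ax[1],ax[0]]
        hs=np.histogram(s[abs(tt)<.035],bins=np.arange(-.12,.124,.008))
        print(cam,n,len(q),round(cx,3),round(cy,3),np.round(wh,3),"ang",round(a,1),"hist",hs[0].tolist())
        # mirror of wide side: dividers at -0.02 and +0.048 along +x
c=pickle.load(open("scene0.pkl","rb"))
cv2.imwrite("pics/crop1.png",cv2.resize(c["frame"][130:350,170:470],None,fx=2.5,fy=2.5,interpolation=cv2.INTER_CUBIC))
E
```

```text
scene sauce 917 c 0.666 -0.01 r 0.0316 want 0.031 ztop 0.1065 bgr [  3.  10. 228.]
scene herb 305 c 0.565 0.103 r 0.022 want 0.021 ztop 0.0962 bgr [ 67. 173.  16.]
scene mill 188 c 0.68 0.111 r 0.023 want 0.022 ztop 0.0954 bgr [29. 51. 82.]
scene cocoa 602 c 0.458 0.106 r 0.0341 want 0.0325 ztop 0.1014 bgr [  1. 207. 222.]
scene honey 601 c 0.672 -0.126 r 0.0229 want 0.0225 ztop 0.0915 bgr [218. 226. 223.]
scene blue 1007 c 0.558 -0.11 r 0.0332 want 0.033 ztop 0.1014 bgr [203.  94.  20.]
scene papr 339 c 0.523 -0.002 r 0.0219 want 0.021 ztop 0.0964 bgr [  2. 117. 220.]
scene soup 904 c 0.456 -0.115 r 0.0339 want 0.033 ztop 0.1026 bgr [206. 211. 208.]
scene purA 1410 c 0.661 -0.23 r 0.0314 want 0.031 ztop 0.1065 bgr [174.  58. 136.]
scene purB 667 c 0.735 0.241 r 0.0322 want 0.031 ztop 0.1064 bgr [162.  53. 128.]
scene purC 831 c 0.807 0.169 r 0.0315 want 0.031 ztop 0.1065 bgr [165.  53. 128.]
scene teal 2334 0.471 -0.245 [0.247 0.208] ang 179.7 hist [94, 23, 21, 21, 25, 22, 23, 20, 67, 42, 24, 20, 19, 17, 22, 20, 21, 81, 19, 16, 20, 18, 18, 16, 18, 14, 20, 14, 18, 82]
scene white 106
[... 659 characters left out ...]
0.0221 want 0.021 ztop 0.0968 bgr [ 13. 123. 217.]
side soup 1772 c 0.455 -0.115 r 0.0339 want 0.033 ztop 0.103 bgr [213. 213. 214.]
side purA 1580 c 0.661 -0.231 r 0.0322 want 0.031 ztop 0.107 bgr [179.  75. 149.]
side purB 494 c 0.734 0.241 r 0.0319 want 0.031 ztop 0.1072 bgr [156.  62. 129.]
side purC 527 c 0.806 0.171 r 0.0329 want 0.031 ztop 0.1069 bgr [156.  63. 131.]
side teal 3004 0.498 -0.247 [0.263 0.161] ang 150.2 hist [91, 94, 87, 81, 45, 1, 1, 20, 38, 65, 102, 95, 75, 46, 48, 49, 57, 48, 53, 77, 60, 51, 41, 14, 0, 0, 0, 0, 0, 0]
side white 1347 0.494 0.277 [0.245 0.112] ang 179.4 hist [79, 0, 0, 0, 0, 0, 0, 0, 17, 40, 0, 0, 0, 0, 0, 0, 0, 52, 0, 0, 0, 0, 0, 0, 0, 0, 0, 0, 0, 78]
```

View pics/crop1.png

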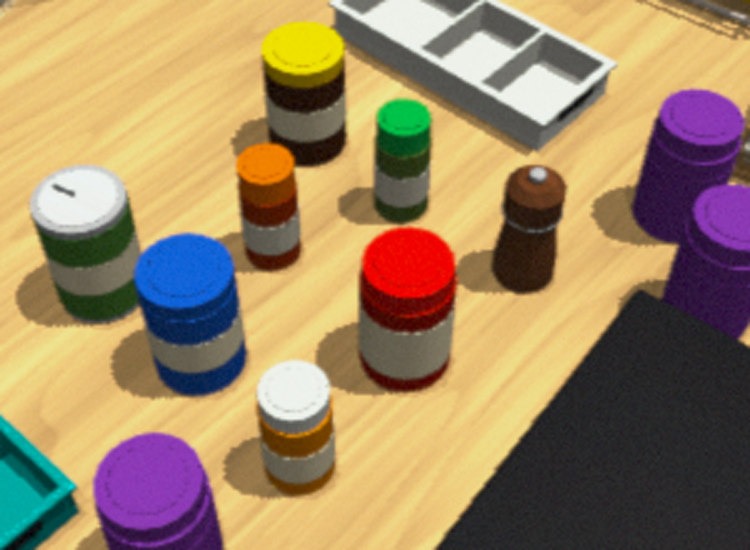

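The crop confirms the choices: red-lidded jar (407,310), green lid (403,160), mill (530,225), yellow lid (303,90) and honey with white lid (295,425). The purple jars are separate. Both cameras agree to 2 mm on the lid centres, and the tops match the given heights. The white caddy's axis runs along +x with the wide compartment at -x. Next I refit the teal caddy by colour and start moving.

```bash
python3 - <<'E'
from h import *
c=pickle.load(open("scene0.pkl","rb")); P,ok=cloud(c)
hsv=cv2.cvtColor(c["frame"],cv2.COLOR_BGR2HSV)
m=ok&(hsv[...,0]>78)&(hsv[...,0]<98)&(hsv[...,1]>120)&(abs(P[...,2]-.0365)<.004)&(np.hypot(P[...,0]-.47,P[...,1]+.3)<.17)
q=P[m][:,:2].astype(np.float32); (cx,cy),wh,a=cv2.minAreaRect(q)
print(len(q),cx,cy,wh,a)
e=P[m]; print(np.percentile(e[:,0],[.5,99.5]).round(3),np.percentile(e[:,1],[.5,99.5]).round(3))
s=q[:,0]-cx; i=abs(q[:,1]-cy)<.035; print(np.histogram(s[i],bins=np.arange(-.124,.125,.008))[0].tolist())
E
```

```text
2029 0.4707174301147461 -0.2953653931617737 (0.10657785832881927, 0.2440774142742157) 89.71067810058594
[0.35  0.592] [-0.349 -0.242]
[88, 66, 0, 0, 0, 0, 0, 0, 0, 0, 0, 0, 58, 72, 0, 0, 0, 0, 0, 0, 0, 141, 0, 0, 0, 0, 0, 0, 0, 76, 164]
```

Emit:
step_arm([
  [85, [-372, -439, 0], -24.4],
  [85, [-372, -439, 0], -24.4],
  [85, [-372, -439, 0], -24.4],
  [85, [-372, -439, 0], -24.4],
  [85, [-372, -439, 0], -24.4],
  [85, [-372, -439, 0], -24.4],
  [85, [-372, -439, 0], -24.4],
  [85, [-372, -439, 0], -24.4],
  [85, [-372, -439, 0], -24.4],
  [85, [-372, -439, 0], -24.4],
  [85, [-372, -439, 0], -24.4],
  [85, [-372, -439, 0], -24.4],
  [85, [-372, -439, 0], -24.4],
  [85, [-372, -439, 0], -24.4],
  [85, [-372, -439, 0], -24.4],
  [85, [-372, -439, 0], -24.4],
  [85, [-372, -439, 0], -24.4],
  [85, [-372, -439, 0], -24.4],
], grip_force=50)

```text
time_s: 2.7
eef_pos: [0.4569, 0.1077, 0.2504]
tcp_rot: [180.0, 0.0, -179.9]
ft_force: [0.7, -0.4, -1.1]
gripper_width: 0.0854
grasp_force: 0.0
```

```bash
cat >> h.py <<'E'
from scipy.spatial.transform import Rotation as Ro
def wrist(name=None):
    from workcell import r, read_camera
    s=r.observe(); c=read_camera("wrist")
    if name: cv2.imwrite(f"pics/{name}.png",c["frame"])
    K=c["intrinsics"]; d=c["depth"]; v,u=np.indices(d.shape)
    P=np.stack([(u-K[0,2])/K[0,0]*d,(v-K[1,2])/K[1,1]*d,d],-1)
    M=c["mount"]; P=P@M[:3,:3].T+M[:3,3]
    return P@Ro.from_euler("xyz",s["tcp_rot"],degrees=True).as_matrix().T+s["eef_pos"], d>0, c, s
def top(P,ok,x,y,h,rad=.05):
    m=ok&(np.hypot(P[...,0]-x,P[...,1]-y)<rad)&(abs(P[...,2]-h)<.007); q=P[m]
    if len(q)<20: return None
    (cx,cy),rr=cv2.minEnclosingCircle(q[:,:2].astype(np.float32))
    return len(q),round(cx,4),round(cy,4),round(rr,4),np.median(q[:,2]).round(4)
E
python3 - <<'E'
from h import *
P,ok,c,s=wrist("w1"); print(c["mount"].round(3).tolist())
for n,a in dict(cocoa=(.457,.1065,.1),herb=(.5645,.103,.095),papr=(.5225,-.0015,.095)).items(): print(n,top(P,ok,*a))
E
```

```text
[[0.0, -0.955, -0.298, 0.077], [1.0, -0.0, 0.001, 0.001], [-0.001, -0.298, 0.955, -0.124], [0.0, 0.0, 0.0, 1.0]]
cocoa (6178, 0.455, 0.1088, 0.0326, np.float64(0.1003))
herb (1974, 0.5627, 0.1047, 0.0214, np.float64(0.0951))
papr (1685, 0.5209, 0.0007, 0.0214, np.float64(0.095))
```

View pics/w1.png

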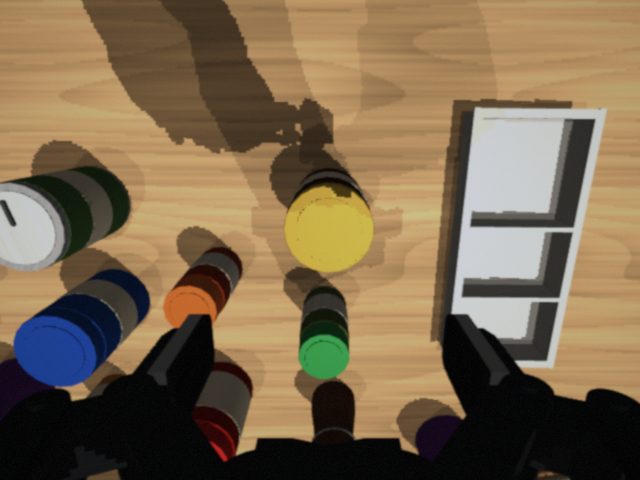

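The wrist picture shows the yellow lid centred between the fingers at (328,228). The herb jar is at (324,352) and the white caddy on the right, with its wide compartment at the top (world -x). I take the cocoa tin now.

Emit:
step_arm([
  [85, [1, 0, 30], 0],
  [85, [1, 0, 60], 0],
  [85, [1, 0, 90], 0],
  [85, [1, 0, 120], 0],
  [85, [1, 0, 145], 0],
  [85, [1, 0, 165], 0],
  [85, [1, 0, 180], 0],
  [85, [1, 0, 185], 0],
  [85, [1, 0, 185], 0],
  [55, [1, 0, 185], 0],
  [55, [1, 0, 185], 0],
  [55, [1, 0, 185], 0],
  [55, [1, 0, 185], 0],
  [55, [1, 0, 185], 0],
  [55, [1, 0, 185], 0],
  [55, [1, 0, 185], 0],
  [55, [1, 0, 185], 0],
  [55, [1, 0, 185], 0],
], grip_force=50)

```text
time_s: 4.25
eef_pos: [0.4565, 0.1067, 0.0664]
tcp_rot: [179.9, 0.1, 180.0]
ft_force: [-0.5, 1.4, 8.9]
gripper_width: 0.0636
grasp_force: 55.7
```

Emit:
step_arm([
  [55, [0, 0, -10], 0],
  [55, [0, 0, -30], 0],
  [55, [0, 0, -60], 0],
  [55, [0, 0, -90], 0],
  [55, [0, 0, -115], 0],
  [55, [5, 20, -130], 0],
  [55, [10, 50, -140], 0],
  [55, [16, 85, -140], 0],
  [55, [22, 120, -140], 0],
  [55, [27, 150, -140], 0],
  [55, [30, 166, -140], 0],
  [55, [31, 172, -140], 0],
  [55, [31, 172, -140], 0],
  [55, [31, 172, -140], 0],
])

```text
time_s: 5.42
eef_pos: [0.4251, 0.2773, 0.2053]
tcp_rot: [-179.9, -0.0, 179.9]
ft_force: [0.3, -0.3, -2.3]
gripper_width: 0.0641
grasp_force: 56.1
```

```bash
cat >> h.py <<'E'
def rim(P,ok,x,y):
    m=ok&(abs(P[...,0]-x)<.14)&(abs(P[...,1]-y)<.075)&(abs(P[...,2]-.035)<.005); q=P[m]
    return len(q),np.percentile(q[:,0],[.5,99.5]).round(4),np.percentile(q[:,1],[.5,99.5]).round(4)
E
python3 - <<'E'
from h import *
P,ok,c,s=wrist("w2"); print(s["eef_pos"],s["gripper_width"],s["grasp_force"],rim(P,ok,.494,.278))
m=ok&(abs(P[...,0]-.494)<.14)&(abs(P[...,1]-.278)<.075)&(abs(P[...,2]-.035)<.005)
print(cv2.minAreaRect(P[m][:,:2].astype(np.float32)))
m=ok&(P[...,2]>.08)&(np.hypot(P[...,0]-.425,P[...,1]-.279)<.05); print(np.percentile(P[m],[1,99],axis=0).round(3))
E
```

```text
[0.42509604 0.27728348 0.2053131 ] 0.06409191713237604 56.12391114234924 (3635, array([0.3706, 0.4546]), array([0.2266, 0.3335]))
((0.4153691828250885, 0.2801271080970764), (0.10728899389505386, 0.09022820740938187), 89.51286315917969)
[[0.391 0.232 0.153]
 [0.433 0.327 0.275]]
```

View pics/w2.png

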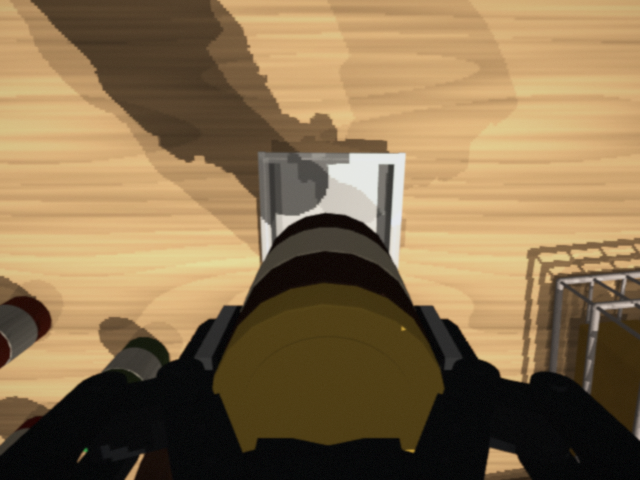

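The wrist picture shows the tin held upright over the wide compartment. The caddy end wall is at row 155 and its side walls at columns 265 and 398, so the tin is centred. I lower it and release.

Emit:
step_arm([
  [55, [0, 2, 25], 0],
  [55, [0, 2, 50], 0],
  [55, [0, 2, 75], 0],
  [55, [0, 2, 95], 0],
  [55, [0, 2, 112], 0],
  [55, [0, 2, 124], 0],
  [55, [0, 2, 131], 0],
  [55, [0, 2, 135], 0],
  [55, [0, 2, 136], 0],
  [55, [0, 2, 136], 0],
  [62, [0, 2, 136], 0],
  [72, [0, 2, 136], 0],
  [82, [0, 2, 136], 0],
  [82, [0, 2, 136], 0],
  [82, [0, 2, 136], 0],
  [82, [0, 2, 136], 0],
])

```text
time_s: 6.8
eef_pos: [0.4253, 0.2805, 0.0694]
tcp_rot: [180.0, 0.0, 180.0]
ft_force: [0.3, -0.6, 0.7]
gripper_width: 0.082
grasp_force: 0.0
```

Emit:
step_arm([
  [82, [0, 0, -20], 0],
  [82, [0, 0, -60], 0],
  [82, [0, 0, -100], 0],
  [82, [0, 0, -140], 0],
  [82, [-245, -404, -160], 0],
  [82, [-245, -404, -160], 0],
  [82, [-245, -404, -160], 0],
  [82, [-245, -404, -160], 0],
  [82, [-245, -404, -160], 0],
  [82, [-245, -404, -160], 0],
  [82, [-245, -404, -160], 0],
  [82, [-245, -404, -160], 0],
  [82, [-245, -404, -160], 0],
  [82, [-245, -404, -160], 0],
  [82, [-245, -404, -160], 0],
  [82, [-245, -404, -160], 0],
  [82, [-245, -404, -160], 0],
  [82, [-245, -404, -160], 0],
])

```text
time_s: 8.3
eef_pos: [0.6695, -0.1243, 0.2287]
tcp_rot: [180.0, -0.1, 179.9]
ft_force: [0.5, 0.9, -0.6]
gripper_width: 0.0823
grasp_force: 0.0
```

```bash
python3 - <<'E'
from h import *
from workcell import read_camera
P,ok,c,s=wrist("w3"); print(s["eef_pos"])
for n,a in dict(honey=(.67,-.124,.09),sauce=(.665,-.01,.105),blue=(.5575,-.11,.1)).items(): print(n,top(P,ok,*a))
c=read_camera("scene"); P,ok=cloud(c); print("cocoa placed",top(P,ok,.425,.281,.104), "cal", top(P,ok,.456,-.115,.101))
E
```

```text
[ 0.6694874  -0.12430132  0.22865506]
honey (3197, 0.6698, -0.1239, 0.0226, np.float64(0.0902))
sauce (7069, 0.6637, -0.0081, 0.0318, np.float64(0.1053))
blue (10226, 0.5556, -0.108, 0.0327, np.float64(0.1004))
cocoa placed (469, 0.4256, 0.2766, 0.0348, np.float64(0.104)) cal (926, 0.4563, -0.1141, 0.035, np.float64(0.1011))
```

The cocoa tin stands in its place with its top at 0.104 m. The gripper is aligned over the honey jar, so I grip it.

Emit:
step_arm([
  [75, [0, 0, 30], 0],
  [75, [0, 0, 60], 0],
  [75, [0, 0, 90], 0],
  [75, [0, 0, 115], 0],
  [75, [0, 0, 138], 0],
  [75, [0, 0, 155], 0],
  [75, [0, 0, 166], 0],
  [75, [0, 0, 169], 0],
  [75, [0, 0, 169], 0],
  [38, [0, 0, 169], 0],
  [38, [0, 0, 169], 0],
  [38, [0, 0, 169], 0],
  [38, [0, 0, 169], 0],
  [38, [0, 0, 169], 0],
  [38, [0, 0, 169], 0],
  [38, [0, 0, 169], 0],
  [38, [0, 0, 169], 0],
  [38, [0, 0, 169], 0],
  [38, [0, 0, 169], 0],
  [38, [0, 0, 169], 0],
], grip_force=45)

```text
time_s: 10.07
eef_pos: [0.6706, -0.1238, 0.0619]
tcp_rot: [-180.0, 0.1, 179.9]
ft_force: [-1.6, 0.7, 6.1]
gripper_width: 0.0459
grasp_force: 45.5
```

Emit:
step_arm([
  [38, [0, 0, -10], 0],
  [38, [0, 0, -30], 0],
  [38, [0, 0, -60], 0],
  [38, [0, 0, -95], 0],
  [38, [0, 0, -125], 0],
  [38, [4, 16, -140], 0],
  [38, [12, 50, -140], 0],
  [38, [20, 86, -140], 0],
  [38, [29, 123, -140], 0],
  [38, [38, 160, -140], 0],
  [38, [47, 198, -140], 0],
  [38, [56, 236, -140], 0],
  [38, [65, 274, -140], 0],
  [38, [74, 312, -140], 0],
  [38, [82, 346, -140], 0],
  [38, [89, 376, -140], 0],
  [38, [93, 396, -140], 0],
  [38, [95, 404, -140], 0],
  [38, [95, 404, -140], 0],
  [38, [95, 404, -140], 0],
])

```text
time_s: 11.73
eef_pos: [0.575, 0.2794, 0.2004]
tcp_rot: [-179.9, -0.0, 180.0]
ft_force: [0.5, -0.7, -2.5]
gripper_width: 0.046
grasp_force: 46.7
```

```bash
python3 - <<'E'
from h import *
P,ok,c,s=wrist("w4"); print(s["eef_pos"],s["gripper_width"],s["grasp_force"],rim(P,ok,.494,.278))
E
```

```text
[0.5750105  0.27942341 0.20036108] 0.04599645186458104 46.73246920108795 (8537, array([0.425 , 0.6128]), array([0.2255, 0.3329]))
```

View pics/w4.png

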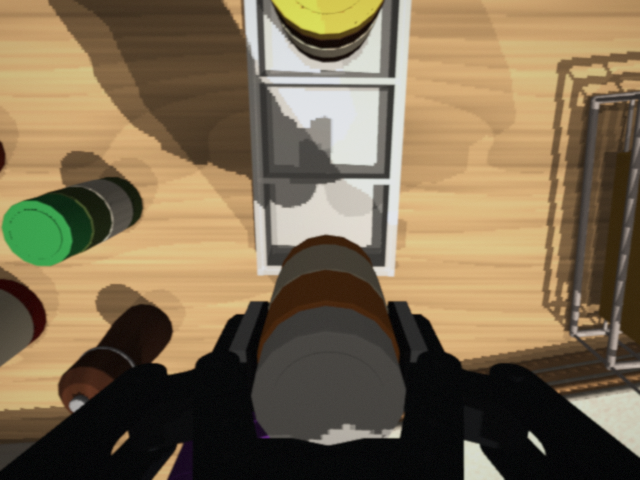

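The picture shows the honey jar above the far narrow compartment (rows 185-270, columns 262-392). The cocoa tin is in the wide one, at (330,10). I lower the jar.

Emit:
step_arm([
  [38, [0, 0, 25], 0],
  [38, [0, 0, 50], 0],
  [38, [0, 0, 75], 0],
  [38, [0, 0, 95], 0],
  [38, [0, 0, 112], 0],
  [38, [0, 0, 124], 0],
  [38, [0, 0, 131], 0],
  [38, [0, 0, 135], 0],
  [38, [0, 0, 136], 0],
  [38, [0, 0, 136], 0],
  [46, [0, 0, 136], 0],
  [54, [0, 0, 136], 0],
  [66, [0, 0, 136], 0],
  [70, [0, 0, 136], 0],
  [70, [0, 0, 136], 0],
  [70, [0, 0, 136], 0],
])

```text
time_s: 13.12
eef_pos: [0.5754, 0.2804, 0.0644]
tcp_rot: [180.0, 0.0, 180.0]
ft_force: [-0.6, -0.2, 0.7]
gripper_width: 0.0699
grasp_force: 0.0
```

Emit:
step_arm([
  [70, [0, 0, -20], 0],
  [70, [0, 0, -60], 0],
  [70, [0, 0, -100], 0],
  [70, [0, 0, -140], 0],
  [70, [-103, -168, -165], 0],
  [70, [-103, -168, -165], 0],
  [70, [-103, -168, -165], 0],
  [70, [-103, -168, -165], 0],
  [70, [-103, -168, -165], 0],
  [70, [-103, -168, -165], 0],
  [70, [-103, -168, -165], 0],
  [70, [-103, -168, -165], 0],
  [70, [-103, -168, -165], 0],
])

```text
time_s: 14.2
eef_pos: [0.6773, 0.1139, 0.229]
tcp_rot: [180.0, -0.0, -179.9]
ft_force: [-0.2, 1.1, 0.3]
gripper_width: 0.0703
grasp_force: 0.0
```

```bash
python3 - <<'E'
from h import *
from workcell import read_camera
P,ok,c,s=wrist("w5"); print(s["eef_pos"])
for n,a in dict(mill=(.678,.1125,.09),herb=(.5627,.1047,.095)).items(): print(n,top(P,ok,*a))
c=read_camera("scene"); P,ok=cloud(c); print("honey placed",top(P,ok,.576,.28,.094))
E
```

```text
[0.6772638  0.11390309 0.22899652]
mill (1293, 0.6785, 0.1142, 0.0221, np.float64(0.0941))
herb (4187, 0.563, 0.1049, 0.0211, np.float64(0.0953))
honey placed (188, 0.5772, 0.2761, 0.0232, np.float64(0.094))
```

View pics/w5.png

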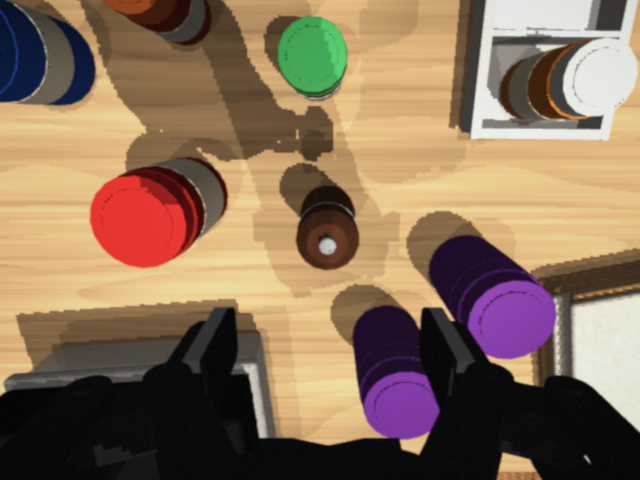

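The honey jar stands in the white caddy with its top at 0.094 m. The mill is at (328,235), centred between the fingers, so I grip its straight head.

Emit:
step_arm([
  [70, [-1, 0, 30], 0],
  [70, [-1, 0, 60], 0],
  [70, [-1, 0, 90], 0],
  [70, [-1, 0, 112], 0],
  [70, [-1, 0, 130], 0],
  [70, [-1, 0, 143], 0],
  [70, [-1, 0, 149], 0],
  [70, [-1, 0, 149], 0],
  [34, [-1, 0, 149], 0],
  [34, [-1, 0, 149], 0],
  [34, [-1, 0, 149], 0],
  [34, [-1, 0, 149], 0],
  [34, [-1, 0, 149], 0],
  [34, [-1, 0, 149], 0],
  [34, [-1, 0, 149], 0],
  [34, [-1, 0, 149], 0],
  [34, [-1, 0, 149], 0],
  [34, [-1, 0, 149], 0],
], grip_force=40)

```text
time_s: 15.8
eef_pos: [0.6799, 0.1125, 0.0818]
tcp_rot: [180.0, 0.1, 179.9]
ft_force: [0.1, 1.1, 7.6]
gripper_width: 0.0423
grasp_force: 41.0
```

Emit:
step_arm([
  [34, [0, 0, -10], 0],
  [34, [0, 0, -30], 0],
  [34, [0, 0, -60], 0],
  [34, [0, 0, -95], 0],
  [34, [0, 0, -125], 0],
  [34, [6, -18, -140], 0],
  [34, [16, -50, -140], 0],
  [34, [27, -86, -140], 0],
  [34, [38, -123, -140], 0],
  [34, [50, -160, -140], 0],
  [34, [62, -198, -140], 0],
  [34, [74, -236, -140], 0],
  [34, [86, -274, -140], 0],
  [34, [98, -312, -140], 0],
  [34, [109, -348, -140], 0],
  [34, [118, -379, -140], 0],
  [34, [125, -399, -140], 0],
  [34, [127, -407, -140], 0],
  [34, [127, -407, -140], 0],
  [34, [127, -407, -140], 0],
])

```text
time_s: 17.47
eef_pos: [0.5519, -0.2939, 0.2207]
tcp_rot: [180.0, 0.0, 179.9]
ft_force: [0.1, 0.2, -2.0]
gripper_width: 0.0434
grasp_force: 41.1
```

```bash
python3 - <<'E'
from h import *
P,ok,c,s=wrist("w6"); print(s["eef_pos"],s["gripper_width"],s["grasp_force"],rim(P,ok,.47,-.294))
E
```

```text
[ 0.55192503 -0.2939074   0.22065278] 0.04337357076939017 41.07714790687737 (7515, array([0.3969, 0.5896]), array([-0.3477, -0.2407]))
```

View pics/w6.png

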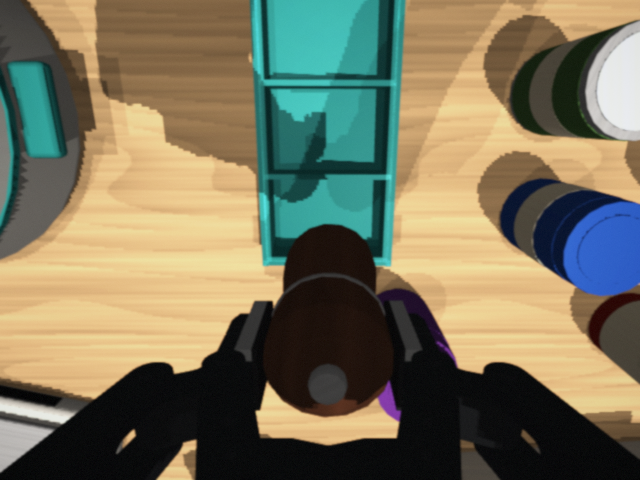

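The picture shows the mill upright over the far narrow teal compartment (rows 180-262, columns 270-388), with the measured rim centred. I lower it.

Emit:
step_arm([
  [34, [0, 0, 25], 0],
  [34, [0, 0, 50], 0],
  [34, [0, 0, 75], 0],
  [34, [0, 0, 95], 0],
  [34, [0, 0, 112], 0],
  [34, [0, 0, 124], 0],
  [34, [0, 0, 131], 0],
  [34, [0, 0, 135], 0],
  [34, [0, 0, 136], 0],
  [34, [0, 0, 136], 0],
  [43, [0, 0, 136], 0],
  [51, [0, 0, 136], 0],
  [62, [0, 0, 136], 0],
  [66, [0, 0, 136], 0],
  [66, [0, 0, 136], 0],
  [66, [0, 0, 136], 0],
])

```text
time_s: 18.85
eef_pos: [0.5518, -0.2948, 0.0844]
tcp_rot: [-180.0, 0.0, 179.9]
ft_force: [-0.9, -0.0, -0.5]
gripper_width: 0.0659
grasp_force: 0.0
```

Emit:
step_arm([
  [66, [0, 0, -20], 0],
  [66, [0, 0, -60], 0],
  [66, [0, 0, -100], 0],
  [66, [0, 0, -140], 0],
  [66, [-12, 399, -145], 0],
  [66, [-12, 399, -145], 0],
  [66, [-12, 399, -145], 0],
  [66, [-12, 399, -145], 0],
  [66, [-12, 399, -145], 0],
  [66, [-12, 399, -145], 0],
  [66, [-12, 399, -145], 0],
  [66, [-12, 399, -145], 0],
  [66, [-12, 399, -145], 0],
  [66, [-12, 399, -145], 0],
  [66, [-12, 399, -145], 0],
  [66, [-12, 399, -145], 0],
  [66, [-12, 399, -145], 0],
])

```text
time_s: 20.27
eef_pos: [0.5639, 0.1034, 0.2291]
tcp_rot: [-180.0, -0.0, 179.9]
ft_force: [0.7, -0.9, -0.9]
gripper_width: 0.0659
grasp_force: 0.0
```

```bash
python3 - <<'E'
from h import *
from workcell import read_camera
P,ok,c,s=wrist("w7"); print(s["eef_pos"])
for n,a in dict(herb=(.5635,.1045,.095),sauce=(.664,-.009,.105)).items(): print(n,top(P,ok,*a))
c=read_camera("scene"); P,ok=cloud(c); print("mill placed",top(P,ok,.553,-.295,.096))
E
```

```text
[0.56393205 0.10338898 0.2291495 ]
herb (2889, 0.563, 0.105, 0.0211, np.float64(0.0952))
sauce (1522, 0.6518, -0.017, 0.027, np.float64(0.1049))
mill placed (458, 0.554, -0.2933, 0.0223, np.float64(0.0988))
```

Emit:
step_arm([
  [66, [1, 1, 30], 0],
  [66, [1, 1, 60], 0],
  [66, [1, 1, 90], 0],
  [66, [1, 1, 115], 0],
  [66, [1, 1, 138], 0],
  [66, [1, 1, 155], 0],
  [66, [1, 1, 166], 0],
  [66, [1, 1, 169], 0],
  [66, [1, 1, 169], 0],
  [34, [1, 1, 169], 0],
  [34, [1, 1, 169], 0],
  [34, [1, 1, 169], 0],
  [34, [1, 1, 169], 0],
  [34, [1, 1, 169], 0],
  [34, [1, 1, 169], 0],
  [34, [1, 1, 169], 0],
  [34, [1, 1, 169], 0],
  [34, [1, 1, 169], 0],
  [34, [1, 1, 169], 0],
], grip_force=40)

```text
time_s: 21.95
eef_pos: [0.5638, 0.1052, 0.0616]
tcp_rot: [180.0, 0.1, 179.9]
ft_force: [-0.6, -1.0, 7.9]
gripper_width: 0.042
grasp_force: 40.5
```

Emit:
step_arm([
  [34, [0, 0, -10], 0],
  [34, [0, 0, -30], 0],
  [34, [0, 0, -60], 0],
  [34, [0, 0, -95], 0],
  [34, [0, 0, -125], 0],
  [34, [3, -16, -140], 0],
  [34, [10, -50, -140], 0],
  [34, [17, -86, -140], 0],
  [34, [24, -123, -140], 0],
  [34, [32, -160, -140], 0],
  [34, [40, -198, -140], 0],
  [34, [47, -236, -140], 0],
  [34, [55, -274, -140], 0],
  [34, [62, -312, -140], 0],
  [34, [69, -346, -140], 0],
  [34, [75, -375, -140], 0],
  [34, [79, -393, -140], 0],
  [34, [80, -399, -140], 0],
  [34, [80, -399, -140], 0],
  [34, [80, -399, -140], 0],
])

```text
time_s: 23.62
eef_pos: [0.4829, -0.2926, 0.2007]
tcp_rot: [180.0, 0.0, 180.0]
ft_force: [-0.3, -0.6, -0.5]
gripper_width: 0.0419
grasp_force: 40.7
```

```bash
python3 - <<'E'
from h import *
P,ok,c,s=wrist("w8"); print(s["eef_pos"],s["gripper_width"],s["grasp_force"],rim(P,ok,.47,-.294))
E
```

```text
[ 0.48287161 -0.2925868   0.20071173] 0.041899085174806866 40.740142576396465 (9325, array([0.3472, 0.5422]), array([-0.3474, -0.2404]))
```

View pics/w8.png

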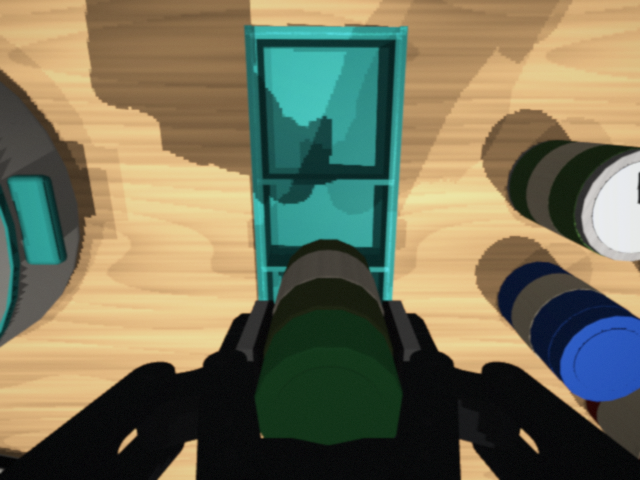

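The picture shows the herb jar upright over the middle compartment (rows 185-268). The wide one (rows 40-178) is empty. I lower it.

Emit:
step_arm([
  [34, [-1, -1, 25], 0],
  [34, [-1, -1, 50], 0],
  [34, [-1, -1, 75], 0],
  [34, [-1, -1, 95], 0],
  [34, [-1, -1, 112], 0],
  [34, [-1, -1, 124], 0],
  [34, [-1, -1, 131], 0],
  [34, [-1, -1, 135], 0],
  [34, [-1, -1, 136], 0],
  [34, [-1, -1, 136], 0],
  [42, [-1, -1, 136], 0],
  [50, [-1, -1, 136], 0],
  [62, [-1, -1, 136], 0],
  [66, [-1, -1, 136], 0],
  [66, [-1, -1, 136], 0],
  [66, [-1, -1, 136], 0],
])

```text
time_s: 25.0
eef_pos: [0.4837, -0.2947, 0.0643]
tcp_rot: [-180.0, 0.0, 179.9]
ft_force: [-0.2, -0.1, -0.6]
gripper_width: 0.0658
grasp_force: 0.0
```

Emit:
step_arm([
  [66, [0, 0, -20], 0],
  [66, [0, 0, -60], 0],
  [66, [0, 0, -100], 0],
  [66, [0, 0, -140], 0],
  [85, [-180, 285, -165], 0],
  [85, [-180, 285, -165], 0],
  [85, [-180, 285, -165], 0],
  [85, [-180, 285, -165], 0],
  [85, [-180, 285, -165], 0],
  [85, [-180, 285, -165], 0],
  [85, [-180, 285, -165], 0],
  [85, [-180, 285, -165], 0],
  [85, [-180, 285, -165], 0],
  [85, [-180, 285, -165], 0],
  [85, [-180, 285, -165], 0],
  [85, [-180, 285, -165], 0],
  [85, [-180, 285, -165], 0],
])

```text
time_s: 26.42
eef_pos: [0.6633, -0.0118, 0.2292]
tcp_rot: [-180.0, -0.0, 179.8]
ft_force: [0.2, -1.0, -0.5]
gripper_width: 0.0851
grasp_force: 0.0
```

```bash
python3 - <<'E'
from h import *
from workcell import read_camera
P,ok,c,s=wrist("w9"); print(s["eef_pos"],s["gripper_width"])
for n,a in dict(sauce=(.664,-.009,.105)).items(): print(n,top(P,ok,*a))
c=read_camera("scene"); P,ok=cloud(c); print("herb placed",top(P,ok,.485,-.295,.099,.035))
E
```

```text
[ 0.66326327 -0.01176635  0.22920451] 0.08512421830798558
sauce (6672, 0.6635, -0.0081, 0.0312, np.float64(0.1052))
herb placed (572, 0.485, -0.2944, 0.0222, np.float64(0.099))
```

The herb jar stands in place with its top at 0.099 m. I grip the sauce jar.

Emit:
step_arm([
  [85, [0, 2, 0], 0],
  [85, [0, 2, 30], 0],
  [85, [0, 2, 60], 0],
  [85, [0, 2, 90], 0],
  [85, [0, 2, 115], 0],
  [85, [0, 2, 138], 0],
  [85, [0, 2, 153], 0],
  [85, [0, 2, 162], 0],
  [85, [0, 2, 164], 0],
  [85, [0, 2, 164], 0],
  [55, [0, 2, 164], 0],
  [55, [0, 2, 164], 0],
  [55, [0, 2, 164], 0],
  [55, [0, 2, 164], 0],
  [55, [0, 2, 164], 0],
  [55, [0, 2, 164], 0],
  [55, [0, 2, 164], 0],
  [55, [0, 2, 164], 0],
  [55, [0, 2, 164], 0],
], grip_force=60)

```text
time_s: 28.1
eef_pos: [0.6648, -0.008, 0.0669]
tcp_rot: [-180.0, 0.1, 179.9]
ft_force: [-0.4, -0.0, 6.5]
gripper_width: 0.0637
grasp_force: 66.0
```

Emit:
step_arm([
  [55, [0, 0, -10], 0],
  [55, [0, 0, -30], 0],
  [55, [0, 0, -60], 0],
  [55, [0, 0, -95], 0],
  [55, [0, 0, -125], 0],
  [55, [10, -11, -140], 0],
  [55, [30, -33, -140], 0],
  [55, [54, -59, -140], 0],
  [55, [79, -86, -140], 0],
  [55, [104, -113, -140], 0],
  [55, [129, -140, -140], 0],
  [55, [154, -167, -140], 0],
  [55, [179, -195, -140], 0],
  [55, [204, -222, -140], 0],
  [55, [227, -247, -140], 0],
  [55, [246, -268, -140], 0],
  [55, [258, -281, -140], 0],
  [55, [263, -286, -140], 0],
  [55, [263, -286, -140], 0],
  [55, [263, -286, -140], 0],
])

```text
time_s: 29.77
eef_pos: [0.401, -0.2932, 0.2057]
tcp_rot: [180.0, 0.0, 179.9]
ft_force: [0.7, 0.2, -4.4]
gripper_width: 0.064
grasp_force: 66.8
```

```bash
python3 - <<'E'
from h import *
P,ok,c,s=wrist("w10"); print(s["eef_pos"],s["gripper_width"],s["grasp_force"],rim(P,ok,.47,-.294))
E
```

```text
[ 0.40104601 -0.29317786  0.20569849] 0.06397467571778508 66.80043697357178 (3565, array([0.347 , 0.4293]), array([-0.3471, -0.2403]))
```

View pics/w10.png

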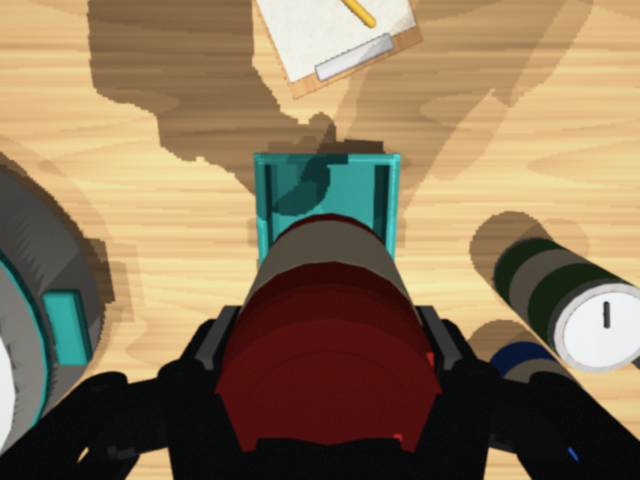

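The picture shows the sauce jar centred over the wide teal compartment, between the walls at columns 262 and 395, with the end wall at row 157. The fingers have clear space on both sides. I lower it.

Emit:
step_arm([
  [55, [0, 0, 25], 0],
  [55, [0, 0, 50], 0],
  [55, [0, 0, 75], 0],
  [55, [0, 0, 95], 0],
  [55, [0, 0, 112], 0],
  [55, [0, 0, 124], 0],
  [55, [0, 0, 131], 0],
  [55, [0, 0, 135], 0],
  [55, [0, 0, 136], 0],
  [55, [0, 0, 136], 0],
  [62, [0, 0, 136], 0],
  [72, [0, 0, 136], 0],
  [82, [0, 0, 136], 0],
  [84, [0, 0, 136], 0],
  [84, [0, 0, 136], 0],
  [84, [0, 0, 136], 0],
])

```text
time_s: 31.15
eef_pos: [0.401, -0.2937, 0.0694]
tcp_rot: [-180.0, 0.0, 179.9]
ft_force: [-0.3, -0.6, 0.8]
gripper_width: 0.0839
grasp_force: 0.0
```

Emit:
step_arm([
  [84, [0, 0, -20], 0],
  [84, [0, 0, -60], 0],
  [84, [0, 0, -100], 0],
  [84, [0, 0, -140], 0],
  [84, [0, 0, -180], 0],
  [84, [0, 0, -200], 0],
  [84, [0, 160, -200], 0],
  [84, [0, 160, -200], 0],
  [84, [0, 160, -200], 0],
  [84, [0, 160, -200], 0],
  [84, [0, 160, -200], 0],
  [84, [0, 160, -200], 0],
])

```text
time_s: 32.15
eef_pos: [0.4009, -0.1319, 0.2695]
tcp_rot: [180.0, 0.0, -179.8]
ft_force: [-0.3, 0.2, 0.3]
gripper_width: 0.084
grasp_force: 0.0
```

```bash
python3 - <<'E'
from h import *
from workcell import read_camera
c=read_camera("scene"); P,ok=cloud(c); cv2.imwrite("pics/scene9.png",c["frame"])
for n,a in dict(sauce=(.402,-.295,.109),herb=(.485,-.295,.099,.035),mill=(.553,-.294,.096,.035),cocoa=(.426,.278,.104),honey=(.577,.277,.094),blue=(.558,-.11,.1),papr=(.523,-.002,.095),soup=(.456,-.115,.101)).items(): print(n,top(P,ok,*a))
E
```

```text
sauce (1069, 0.4022, -0.293, 0.0321, np.float64(0.109))
herb (565, 0.4861, -0.2937, 0.0216, np.float64(0.0989))
mill (455, 0.5544, -0.2929, 0.0224, np.float64(0.0989))
cocoa (472, 0.4258, 0.2772, 0.0343, np.float64(0.104))
honey (288, 0.5763, 0.276, 0.0243, np.float64(0.0939))
blue (1026, 0.5575, -0.1103, 0.0337, np.float64(0.1))
papr (350, 0.5233, -0.0016, 0.0218, np.float64(0.0949))
soup (926, 0.4552, -0.1144, 0.0347, np.float64(0.101))
```

View pics/scene9.png

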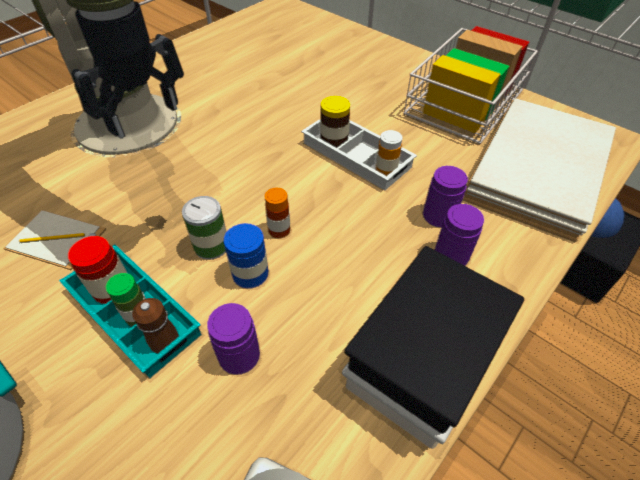

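The final scene shows sauce (95,265), herb (122,295) and mill (155,325) upright in the teal caddy. Cocoa (335,120) and honey (389,150) are upright in the white one. The blue tin, paprika jar and soup can have not moved, and the gripper is clear. I hand the job in.

```bash
python3 -c "
from workcell import job_done
print(job_done())"
```

```text
the job is handed in; nothing more can be done
None
```

Both kits are made up and handed in: all five items stand upright in their right compartments, the blue tin, paprika jar and soup can have not moved, and it took about 32 s of the 128 s; the judge's result was not shown.

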